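# Make up two tube-fitting kits

## Task

Make up two kits from the fittings on the bench, one fitting to a compartment, each standing upright on the tray floor on the same end it stands on now. In the three-compartment tray stand the tall slim flanged sleeve in the middle compartment, with the square clamp block and the hex-headed plug in the two end compartments, either way round; in the two-compartment tray put the stout flanged sleeve and the plain bush, either way round. Do not knock over the spray can or the tall tube behind the trays.

Things in the scene. Friction and masses are not known exactly. Their poses are not given: they have to be found in the camera images.
- slim_sleeve_mid (a point): Tall slim flanged sleeve, aluminium, about 0.12 kg: round tube 28 mm in diameter with an open top, 84 mm tall in all, on a round foot flange 42 mm in diameter and 7 mm thick. Grip the tube above the flange. Stands upright, loose on the bench. Point: its centre, half-way up; z is up. So the point is 42 mm above its underside.
- stout_sleeve_mid (a point): Stout flanged sleeve, aluminium, about 0.16 kg: round tube 38 mm in diameter with an open top, 60 mm tall in all, on a round foot flange 50 mm in diameter and 7 mm thick. Grip the tube above the flange. Stands upright, loose on the bench. Point: its centre, half-way up; z is up. So the point is 30 mm above its underside.
- bush_mid (a point): Plain steel bush, a thick-walled straight round tube with no flange, about 0.18 kg: 42 mm in diameter, 30 mm bore, 52 mm tall. Stands upright, loose on the bench. Point: its centre, half-way up; z is up. So the point is 26 mm above its underside.
- block_mid (a point): Square clamp block, aluminium, about 0.17 kg: 40 x 40 mm, 52 mm tall, with a 22 mm hole down its middle; its x and y axes are square to its flat sides. Stands upright, loose on the bench. Point: its centre, half-way up; z is up. So the point is 26 mm above its underside.
- plug_mid (a point): Hex-headed plug, steel, about 0.17 kg, standing on its head: hexagonal foot 38 mm across the flats and 10 mm thick, with a round threaded shank 24 mm in diameter standing up from it, 64 mm tall in all. Grip the shank above the head. Stands upright, loose on the bench. Point: its centre, half-way up; z is up. So the point is 32 mm above its underside.
- tray3: The three-compartment kit tray. Grey plastic tray, 232 x 80 mm, 12 mm high, fixed to the bench: three square compartments in one row along its y axis, each 72 x 72 mm inside, between 4 mm walls and dividers whose tops are 12 mm above the bench; tray floor 4 mm above the bench. Origin: centre of its underside, on the bench; z up, y along the row. Compartment centres at -76, 0 and +76 mm along y from the origin.
- tray2: The two-compartment kit tray. Grey plastic tray, 156 x 80 mm, 12 mm high, fixed to the bench: two square compartments in one row along its y axis, each 72 x 72 mm inside, between 4 mm walls and dividers whose tops are 12 mm above the bench; tray floor 4 mm above the bench. Origin: centre of its underside, on the bench; z up, y along the row. Compartment centres at -38 and +38 mm along y from the origin.
- spray_can: Dark spray can, a bystander standing loose behind the trays: 64 mm in diameter, 150 mm tall. Origin: centre of its underside.
- tall_tube: Tall flanged aluminium tube, a bystander standing loose behind the trays: 38 mm in diameter, 180 mm tall, foot flange 52 mm in diameter. Not part of any kit. Origin: centre of its underside.

How it is judged:
At the end, for the whole second after the job is handed in: Slim sleeve in the middle of the three-compartment tray, block and plug one in each end; stout sleeve and bush one in each compartment of the other tray; each within 20 mm of its compartment centre along both tray axes, upright within 0.08 rad, on the tray floor within 3 mm, at rest (x of slim_sleeve_mid in the frame of tray3 between -0.02 and 0.02 m and y of slim_sleeve_mid in the frame of tray3 between -0.02 and 0.02 m and (((x of block_mid in the frame of tray3 between -0.02 and 0.02 m and y of block_mid in the frame of tray3 between 0.056 and 0.096 m) and (x of plug_mid in the frame of tray3 between -0.02 and 0.02 m and y of plug_mid in the frame of tray3 between -0.096 and -0.056 m)) or ((x of block_mid in the frame of tray3 between -0.02 and 0.02 m and y of block_mid in the frame of tray3 between -0.096 and -0.056 m) and (x of plug_mid in the frame of tray3 between -0.02 and 0.02 m and y of plug_mid in the frame of tray3 between 0.056 and 0.096 m))) and (((x of stout_sleeve_mid in the frame of tray2 between -0.02 and 0.02 m and y of stout_sleeve_mid in the frame of tray2 between 0.018 and 0.058 m) and (x of bush_mid in the frame of tray2 between -0.02 and 0.02 m and y of bush_mid in the frame of tray2 between -0.058 and -0.018 m)) or ((x of stout_sleeve_mid in the frame of tray2 between -0.02 and 0.02 m and y of stout_sleeve_mid in the frame of tray2 between -0.058 and -0.018 m) and (x of bush_mid in the frame of tray2 between -0.02 and 0.02 m and y of bush_mid in the frame of tray2 between 0.018 and 0.058 m))) and angle between each of slim_sleeve_mid, stout_sleeve_mid, bush_mid, block_mid, plug_mid's own z axis and vertical below 0.08 rad and height (world z) of slim_sleeve_mid between 0.042 and 0.049 m and linear speed of each of slim_sleeve, stout_sleeve, bush, block, plug below 0.02 m/s and height (world z) of stout_sleeve_mid between 0.03 and 0.037 m and height (world z) of bush_mid between 0.026 and 0.033 m and height (world z) of block_mid between 0.026 and 0.033 m and height (world z) of plug_mid between 0.032 and 0.039 m); the robot touches nothing.
It fails at once if the spray can is knocked over (angle between spray_can's own z axis and vertical above 0.6 rad).
It fails at once if the tall tube is knocked over (angle between tall_tube's own z axis and vertical above 0.6 rad).
It also fails if it takes over 131 s, if anything falls off the work surface, if the arm or the gripper's body presses on something with over 40 N, if the wrist force passes 120 N, or if a joint passes its speed limit or range.

## Robot

A 6-joint arm with a two-finger parallel gripper is mounted at the origin on the work surface. World frame = base frame: x ahead of the robot, y to its left, z up, the work surface at z = 0. Lengths are in m, angles in rad, forces in N, time in s.
With the tool pointing down it reaches from about 0.3 to 0.85 m from the base axis. Payload 4.2 kg.
Tool frame: the origin (TCP) lies midway between the tips of the shut fingers; the grasp point (between the pads) lies 19 mm behind it; z points along the fingers, y is the direction in which the jaws open and shut (so a half turn about z gives the same grasp; the last joint's range is limited). The gripper opens to 91 mm and grips with 3 to 60 N. Pads are 32 mm wide; open, the fingers measure 118 mm over their backs; the gripper's body (76 mm by 178 mm) begins 60 mm behind the grasp point.
Start: joints at [1.235, 0.32, 1.565, -0, 1.257, -0.02], TCP at [0.179, 0.547, 0.214] pointing down, gripper open.
Joint ranges: [-3.11, 3.11], [-0.84, 2.01], [0.21, 2.61], [-1.34, 4.49], [0.05, 2.63], [-2.56, 2.56]. Speed limits (rad/s): [2.57, 2.57, 3.14, 3.14, 3.14, 3.14].

## Interface

Orientations are given as a unit quaternion [x, y, z, w].
In Python, from station import readout, cams, order, nets gives the robot as it stands. The module is installed in compiled form; this text tells all that it offers.
- The arm moves only by the tool drive_tool, never from a script. Its argument "commands" is a list of rows, each an object of numbers: "rx", "ry", "rz": the turn, a rotation vector about the tool's x, y, z each as a share of 90 degrees, from -1 to 1; "dx", "dy", "dz": the shift along the tool's x, y, z each as a share of 600 mm, from -1 to 1; "hand": the closure in counts, from 0 (fully open) to 255 (shut). A call has 1 to 12 rows; each row is the pose to reach, as a shift and turn from the pose measured when the call began, along the tool's axes at that moment; what a row does not reach only later rows make up. A row lasts 1/8 s, in which the tool goes at most 62.5 mm and 10.7 degrees, less where a joint would pass 70% of its speed; a pose out of reach is approached as far as the arm can. A call with a number of a shift or a turn outside -1 to 1 is refused whole. A call with a gripper value outside its range is refused whole. The fingers move at their own pace and stop on an object; the grip force is fixed at half the most. Time passes only in rows, so rows that repeat a pose let the fingers close. It gives the time, the measured TCP pose, the force and the opening at its end, in the units of the state.
- readout.get_obs(): the state, without advancing time (a new reading comes with each control period).
- cams.read_camera(name): name is "side" or "top" or "wrist"; returns a dict with "frame" (400x640x3 uint8, red, green, blue), "intrinsics" (3x3 intrinsics, pixels), "k1" (the pictures are not rectified: a ray, as slopes to the right and down, at radius r is drawn at 1 + k1 r^2 times it, then the intrinsics apply), "xyz" and "attitude" of the camera in the world. Camera axes: x right, y up, looking along -z (the intrinsics and any distortion apply to the point x, -y, -z); pixel columns grow to the right and rows downward; lengths in m; the calibration is good to about 2 mm. A picture is of the moment at which its call begins. There is no depth.
- order.hand_in(): hands the job in, once; it reports no verdict.
Trained networks look in a picture, given as the dict that the camera call returned (one of the last four; its "shot" number tells which), for a name from the list of things; names that differ only in an ending like _2 or _b are one class to them, and where a whole thing is asked for, a point or a joint stands for the part that bears it (a point fixed in the world has none). Each returns a list of dicts, best first, with "confidence" (0 to 1); they miss things now and then, are a little off and sometimes report something else, mostly with a low value. They report only what shows in the picture. A call takes as long as a camera call.
- nets.masks_of(query, picture): "region" (400x640 bool, what is visible of it).
- nets.place_of(query, picture): "xyz" ([x, y, z] in m, in world coordinates, good to about 4 mm: a listed point, or the origin of a listed thing).
The state is a dict: "time": time; "q": joint angles; "joint_vel": joint speeds; "tau": joint torques, N m; "position": TCP position; "ee_rot": TCP orientation; "ft_force": force on the tool from outside, world axes, zero at the start; "wrist_torque": the same for the moment, N m; "width": opening from 0.0 (shut) to 1.0 (fully open).
Only numpy, scipy, OpenCV 4.12 (cv2) and the standard library are available. Lean on these libraries where they do the work, as an engineer would, in place of code of your own. Each camera call takes 0.05 s, during which the arm holds its last target. There are 200 camera calls.

## Working session

There is one attempt and no reset: what is moved stays moved. The work goes in short steps, Python scripts to look and compute and a tool call to move; the robot and the scene stay as the last step left them, time stands still between calls to the robot, and variables do not carry over. Pictures are saved under pics/ and viewed, about 12 in all and at most 16, crops included, and the job is handed in when it is done.

Besides the shell and the picture viewer there is one more tool, called after "Emit:" as name([rows], argument=value, ...), one row to a line, values as JSON. drive_tool: Moves the arm, as the interface text tells. Shift numbers are shares of 600 mm and turn numbers shares of 90 degrees, none past 1 either way. Its arguments: {"type":"object","properties":{"commands":{"type":"array","items":{"type":"object","properties":{"rx":{"type":"number"},"ry":{"type":"number"},"rz":{"type":"number"},"dx":{"type":"number"},"dy":{"type":"number"},"dz":{"type":"number"},"hand":{"type":"number"}}}}},"required":["commands"]}

```bash
mkdir -p pics
cat > h.py <<'E'
import numpy as np, cv2
from station import readout, cams, order, nets
from scipy.spatial.transform import Rotation as R
def save(p,n): cv2.imwrite(f'pics/{n}.png',p['frame'][:,:,::-1])
def unproj(p,uv,z):
    K=np.array(p['intrinsics']);d=np.array([(uv[0]-K[0,2])/K[0,0],(uv[1]-K[1,2])/K[1,1]])
    s=d.copy()
    for _ in range(20): s=d/(1+p['k1']*(s@s))
    r=R.from_quat(p['attitude']).apply([s[0],-s[1],-1]) if np.size(p['attitude'])==4 else np.array(p['attitude'])@[s[0],-s[1],-1]
    o=np.array(p['xyz']);return o+r*(z-o[2])/r[2]
N=['slim_sleeve_mid','stout_sleeve_mid','bush_mid','block_mid','plug_mid','tray3','tray2','spray_can','tall_tube']
E
python3 - <<'E'
from h import *
o=readout.get_obs();print({k:np.round(v,3) for k,v in o.items()})
for c in ['top','side']:
    p=cams.read_camera(c);save(p,c+'0');print(c,np.round(p['xyz'],3),np.round(p['attitude'],3))
    for n in N: print(n,[(np.round(d['xyz'],3),round(d['confidence'],2)) for d in nets.place_of(n,p)[:3]])
E
```

```text
{'time': np.float64(0.0), 'q': array([ 1.235,  0.32 ,  1.566, -0.   ,  1.257, -0.02 ]), 'joint_vel': array([ 0.001, -0.002,  0.001,  0.001, -0.001, -0.002]), 'tau': array([ 1.0000e-03, -4.1247e+01, -2.3198e+01,  7.3000e-02,  4.6000e-02,
       -0.0000e+00]), 'position': array([0.178, 0.546, 0.213]), 'ee_rot': array([ 0.157,  0.988, -0.001, -0.   ]), 'ft_force': array([ 0.333, -0.415,  0.107]), 'wrist_torque': array([0.03 , 0.033, 0.039]), 'width': np.float64(1.002)}
top [0.547 0.013 1.063] [-0.013  0.005  0.713 -0.702]
slim_sleeve_mid [(array([0.415, 0.321, 0.042]), 0.52)]
stout_sleeve_mid [(array([ 0.402, -0.318,  0.032]), 0.7), (array([ 0.46 , -0.023,  0.029]), 0.3)]
bush_mid [(array([ 0.462, -0.023,  0.028]), 0.79)]
block_mid [(array([0.408, 0.16 , 0.026]), 0.52)]
plug_mid [(array([ 0.444, -0.17 ,  0.03 ]), 0.46)]
tray3 [(array([0.601, 0.206, 0.003]), 0.8), (array([ 0.573, -0.202,  0.002]), 0.74)]
tray2 [(array([0.601, 0.206, 0.003]), 0.8), (array([ 0.573, -0.202,  0.002]), 0.74)]
spray_can []
tall_tube [(array([0.771, 0.048, 0.001]), 0.55), (array([ 0.406, -0.317,  0.032]), 0.36)]
side [0.465 0.835 0.708] [-0.037  0.447  0.891 -0.065]
slim_sleeve_mid [(array([0.414, 0.32 , 0.044]), 0.85)]
stout_sleeve_mid [(array([ 0.409, -0.321,  0.032]), 0.73)]
bush_mid [(array([ 0.456, -0.024,  0.029]), 0.92)]
block_mid [(array([0.406, 0.163, 0.027]), 0.68)]
plug_mid [(array([ 0.447, -0.17 ,  0.027]), 0.72)]
tray3 [(array([ 0.57 , -0.202,  0.   ]), 0.83), (array([ 0.607,  0.215, -0.002]), 0.6)]
tray2 [(array([ 0.57 , -0.202,  0.   ]), 0.83), (array([ 0.607,  0.215, -0.002]), 0.6)]
spray_can [(array([ 0.74 , -0.038, -0.   ]), 0.59)]
tall_tube [(array([0.774, 0.047, 0.   ]), 0.61)]
```

View pics/top0.png

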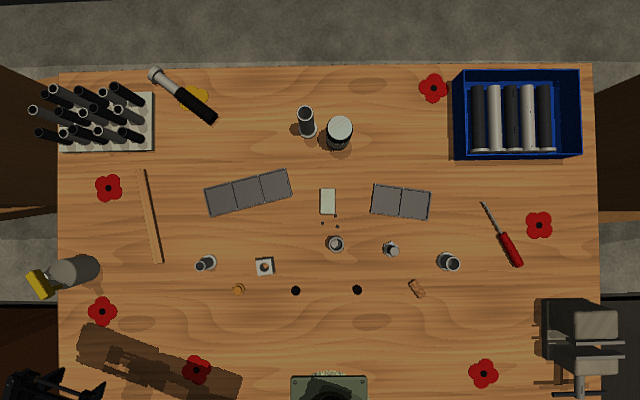

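Run:
```python
from h import *
p=cams.read_camera('top')
for n in ['tray3','block_mid']:
  for d in nets.masks_of(n,p)[:3]:
    c=max(cv2.findContours(d['region'].astype(np.uint8),0,2)[0],key=cv2.contourArea)
    b=cv2.boxPoints(cv2.minAreaRect(c)); z=.01 if n=='tray3' else .052
    w=np.array([unproj(p,x,z)[:2] for x in b]); e=np.diff(np.vstack([w,w[:1]]),axis=0)
    print(n,d['confidence'],np.round(w.mean(0),3),np.round(np.hypot(*e.T),3),np.round(np.degrees(np.arctan2(e[:,1],e[:,0])),1),np.round(b.mean(0)))
```

```text
tray3 0.87 [0.6   0.213] [0.237 0.083 0.236 0.084] [ -77.  -166.8  103.1   13.6] [248. 192.]
tray3 0.72 [ 0.567 -0.2  ] [0.082 0.16  0.082 0.16 ] [ -9.8 -99.6 170.   80.3] [401. 202.]
tray3 0.45 [ 0.441 -0.17 ] [0.036 0.042 0.036 0.042] [ -46.  -135.9  133.9   44.1] [391. 249.]
block_mid 0.77 [0.408 0.163] [0.052 0.045 0.052 0.045] [ -81.3 -171.3   98.7    8.7] [265. 265.]
block_mid 0.67 [ 0.746 -0.036] [0.065 0.086 0.065 0.086] [-91.  178.9  89.   -0.9] [340. 134.]
```

The top view shows the three-tray at (248,192), the two-tray at (401,202), and the fittings slim (205,263), block (265,266), bush (335,243), plug (391,249) and stout (448,261). The can and tube are at (340,134) and (306,121). The net and my own estimates agree, so I'm setting out for the slim sleeve with the jaws along tray3's x (13.3°).

Emit:
drive_tool([
  {"dx": -0.49, "dy": -0.235, "dz": 0.02, "rz": 0.652, "hand": 0},
  {"dx": -0.49, "dy": -0.235, "dz": 0.02, "rz": 0.652, "hand": 0},
  {"dx": -0.49, "dy": -0.235, "dz": 0.02, "rz": 0.652, "hand": 0},
  {"dx": -0.49, "dy": -0.235, "dz": 0.02, "rz": 0.652, "hand": 0},
  {"dx": -0.49, "dy": -0.235, "dz": 0.02, "rz": 0.652, "hand": 0},
  {"dx": -0.49, "dy": -0.235, "dz": 0.02, "rz": 0.652, "hand": 0},
  {"dx": -0.49, "dy": -0.235, "dz": 0.02, "rz": 0.652, "hand": 0},
  {"dx": -0.49, "dy": -0.235, "dz": 0.02, "rz": 0.652, "hand": 0},
])

```text
validation failed for argument at $.co...
```

```bash
cat >> h.py <<'E'
def go(x,y,z,yaw=None):
    "shares for a move to world xyz, tool down, jaw axis yaw (deg)"
    o=readout.get_obs();r=R.from_quat(o['ee_rot'])
    d=r.inv().apply(np.array([x,y,z])-o['position'])/.6
    th=np.degrees(np.arctan2(*r.as_matrix()[[1,0],1])) if yaw is None else yaw
    a=np.radians(th);Y=np.array([np.cos(a),np.sin(a),0]);Z=np.array([0,0,-1.])
    t=R.from_matrix(np.c_[np.cross(Y,Z),Y,Z])
    print(f'->({x:.3f},{y:.3f},{z:.3f}) d',np.round(d,3),'r',np.round((r.inv()*t).as_rotvec()/(np.pi/2),3),'yaw now',round(np.degrees(np.arctan2(*r.as_matrix()[[1,0],1])),1))
E
python3 - <<'E'
from h import *
p=cams.read_camera('wrist');save(p,'w1');print(readout.get_obs()['position'],readout.get_obs()['q'])
for n in N[:7]: print(n,[(np.round(d['xyz'],3),round(d['confidence'],2)) for d in nets.place_of(n,p)[:3]])
go(.415,.321,.026,13.3)
E
```

```text
[0.17859636 0.54660178 0.2139962 ] [ 1.23500665e+00  3.19585226e-01  1.56446977e+00 -2.63671856e-05
  1.25737037e+00 -2.00445961e-02]
slim_sleeve_mid []
stout_sleeve_mid []
bush_mid []
block_mid []
plug_mid []
tray3 []
tray2 []
->(0.415,0.321,0.026) d [-0.491 -0.235  0.313] r [ 0.    -0.     0.651] yaw now 71.9
```

View pics/w1.png

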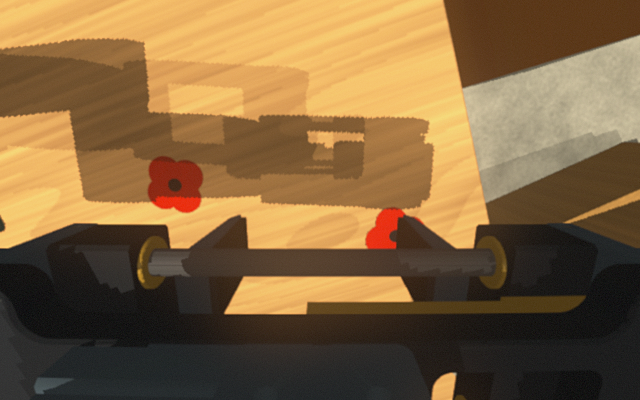

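The arm did not move. The wrist picture shows only bench, with the fingertips at about (240,220) and (405,220). The command rows probably need every key, so I'll retry with all of them.

Emit:
drive_tool([
  {"dx": -0.49, "dy": -0.235, "dz": 0.02, "rx": 0, "ry": 0, "rz": 0.652, "hand": 0},
  {"dx": -0.49, "dy": -0.235, "dz": 0.02, "rx": 0, "ry": 0, "rz": 0.652, "hand": 0},
  {"dx": -0.49, "dy": -0.235, "dz": 0.02, "rx": 0, "ry": 0, "rz": 0.652, "hand": 0},
  {"dx": -0.49, "dy": -0.235, "dz": 0.02, "rx": 0, "ry": 0, "rz": 0.652, "hand": 0},
  {"dx": -0.49, "dy": -0.235, "dz": 0.02, "rx": 0, "ry": 0, "rz": 0.652, "hand": 0},
  {"dx": -0.49, "dy": -0.235, "dz": 0.02, "rx": 0, "ry": 0, "rz": 0.652, "hand": 0},
  {"dx": -0.49, "dy": -0.235, "dz": 0.02, "rx": 0, "ry": 0, "rz": 0.652, "hand": 0},
  {"dx": -0.49, "dy": -0.235, "dz": 0.02, "rx": 0, "ry": 0, "rz": 0.652, "hand": 0},
])

```text
time: 2.55
position: [0.4137, 0.3218, 0.202]
ee_rot: [0.62, 0.784, 0.0, -0.0]
ft_force: [-0.2, -0.3, -0.0]
width: 0.999
```

Run:
```python
from h import *
p=cams.read_camera('wrist');save(p,'w2')
for n in ['slim_sleeve_mid','tray3','block_mid']: print(n,[(np.round(d['xyz'],3),round(d['confidence'],2)) for d in nets.place_of(n,p)[:3]])
go(.415,.321,.026,13.3)
```

```text
slim_sleeve_mid [(array([0.413, 0.325, 0.043]), 0.57)]
tray3 []
block_mid [(array([0.402, 0.162, 0.025]), 0.64)]
->(0.415,0.321,0.026) d [-0.002  0.002  0.293] r [ 0.    -0.     0.001] yaw now 13.3
```

View pics/w2.png

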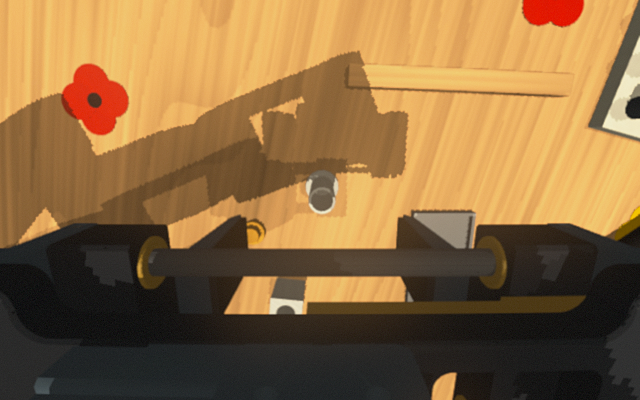

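The sleeve sits at (321,190), centred between the fingers, and both measurements agree to within 4 mm. I'll descend and close.

Emit:
drive_tool([
  {"dx": 0.002, "dy": 0, "dz": 0.293, "rx": 0, "ry": 0, "rz": 0, "hand": 0},
  {"dx": 0.002, "dy": 0, "dz": 0.293, "rx": 0, "ry": 0, "rz": 0, "hand": 0},
  {"dx": 0.002, "dy": 0, "dz": 0.293, "rx": 0, "ry": 0, "rz": 0, "hand": 0},
  {"dx": 0.002, "dy": 0, "dz": 0.293, "rx": 0, "ry": 0, "rz": 0, "hand": 0},
  {"dx": 0.002, "dy": 0, "dz": 0.293, "rx": 0, "ry": 0, "rz": 0, "hand": 0},
  {"dx": 0.002, "dy": 0, "dz": 0.293, "rx": 0, "ry": 0, "rz": 0, "hand": 255},
  {"dx": 0.002, "dy": 0, "dz": 0.293, "rx": 0, "ry": 0, "rz": 0, "hand": 255},
  {"dx": 0.002, "dy": 0, "dz": 0.293, "rx": 0, "ry": 0, "rz": 0, "hand": 255},
  {"dx": 0.002, "dy": 0, "dz": 0.293, "rx": 0, "ry": 0, "rz": 0, "hand": 255},
  {"dx": 0.002, "dy": 0, "dz": 0.293, "rx": 0, "ry": 0, "rz": 0, "hand": 255},
  {"dx": 0.002, "dy": 0, "dz": 0.293, "rx": 0, "ry": 0, "rz": 0, "hand": 255},
  {"dx": 0.002, "dy": 0, "dz": 0.293, "rx": 0, "ry": 0, "rz": 0, "hand": 255},
])

```text
time: 4.25
position: [0.4133, 0.3232, 0.0262]
ee_rot: [0.62, 0.784, 0.0, -0.0]
ft_force: [-0.9, 0.3, -0.0]
width: 0.302
```

Opening 27.5 mm matches the 28 mm tube. Now lift, carry and set it in the middle compartment.

Emit:
drive_tool([
  {"dx": 0, "dy": 0, "dz": -0.1, "rx": 0, "ry": 0, "rz": 0, "hand": 255},
  {"dx": -0.06, "dy": 0.06, "dz": -0.1, "rx": 0, "ry": 0, "rz": 0, "hand": 255},
  {"dx": -0.13, "dy": 0.13, "dz": -0.1, "rx": 0, "ry": 0, "rz": 0, "hand": 255},
  {"dx": -0.19, "dy": 0.2, "dz": -0.1, "rx": 0, "ry": 0, "rz": 0, "hand": 255},
  {"dx": -0.252, "dy": 0.262, "dz": -0.1, "rx": 0, "ry": 0, "rz": 0, "hand": 255},
  {"dx": -0.252, "dy": 0.262, "dz": -0.1, "rx": 0, "ry": 0, "rz": 0, "hand": 255},
  {"dx": -0.252, "dy": 0.262, "dz": -0.05, "rx": 0, "ry": 0, "rz": 0, "hand": 255},
  {"dx": -0.252, "dy": 0.262, "dz": -0.02, "rx": 0, "ry": 0, "rz": 0, "hand": 255},
  {"dx": -0.252, "dy": 0.262, "dz": -0.01, "rx": 0, "ry": 0, "rz": 0, "hand": 255},
  {"dx": -0.252, "dy": 0.262, "dz": -0.007, "rx": 0, "ry": 0, "rz": 0, "hand": 255},
  {"dx": -0.252, "dy": 0.262, "dz": -0.007, "rx": 0, "ry": 0, "rz": 0, "hand": 255},
])

```text
time: 5.62
position: [0.6016, 0.2127, 0.031]
ee_rot: [0.62, 0.785, 0.001, 0.0]
ft_force: [0.2, 0.0, -1.6]
width: 0.305
```

Run:
```python
from h import *
p=cams.read_camera('side');save(p,'s1')
print(readout.get_obs()['ft_force'])
for n in ['slim_sleeve_mid','tray3']: print(n,[(np.round(d['xyz'],3),round(d['confidence'],2)) for d in nets.place_of(n,p)[:3]])
```

```text
[-0.61269567  0.35070007  0.03414707]
slim_sleeve_mid [(array([0.603, 0.208, 0.053]), 0.61)]
tray3 [(array([ 0.569, -0.202,  0.002]), 0.96), (array([ 0.603,  0.217, -0.004]), 0.81)]
```

View pics/s1.png

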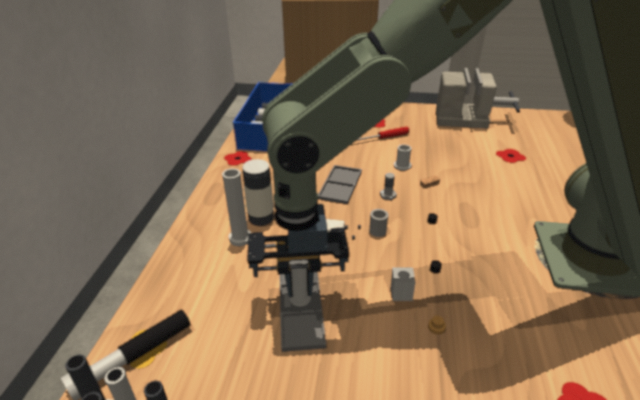

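The sleeve stands in the middle compartment, around (300,290). Release, rise, and go above the block.

Emit:
drive_tool([
  {"dx": 0, "dy": 0, "dz": 0, "rx": 0, "ry": 0, "rz": 0, "hand": 0},
  {"dx": 0, "dy": 0, "dz": 0, "rx": 0, "ry": 0, "rz": 0, "hand": 0},
  {"dx": 0, "dy": 0, "dz": 0, "rx": 0, "ry": 0, "rz": 0, "hand": 0},
  {"dx": 0, "dy": 0, "dz": -0.1, "rx": 0, "ry": 0, "rz": 0, "hand": 0},
  {"dx": 0, "dy": 0, "dz": -0.2, "rx": 0, "ry": 0, "rz": 0, "hand": 0},
  {"dx": 0, "dy": -0.08, "dz": -0.25, "rx": 0, "ry": 0, "rz": 0, "hand": 0},
  {"dx": -0.008, "dy": -0.337, "dz": -0.28, "rx": 0, "ry": 0, "rz": 0, "hand": 0},
  {"dx": -0.008, "dy": -0.337, "dz": -0.28, "rx": 0, "ry": 0, "rz": 0, "hand": 0},
  {"dx": -0.008, "dy": -0.337, "dz": -0.28, "rx": 0, "ry": 0, "rz": 0, "hand": 0},
  {"dx": -0.008, "dy": -0.337, "dz": -0.28, "rx": 0, "ry": 0, "rz": 0, "hand": 0},
  {"dx": -0.008, "dy": -0.337, "dz": -0.28, "rx": 0, "ry": 0, "rz": 0, "hand": 0},
])

```text
time: 7.15
position: [0.4069, 0.1615, 0.1991]
ee_rot: [0.62, 0.785, 0.001, 0.001]
ft_force: [-0.1, -0.2, 0.8]
width: 0.998
```

Run:
```python
from h import *
p=cams.read_camera('wrist');save(p,'w3')
for n in ['block_mid','slim_sleeve_mid']: print(n,[(np.round(d['xyz'],3),round(d['confidence'],2)) for d in nets.place_of(n,p)[:3]])
for y in (10,13.3): go(.406,.162,.013,y)
```

```text
block_mid [(array([0.404, 0.158, 0.026]), 0.73)]
slim_sleeve_mid [(array([0.602, 0.21 , 0.047]), 0.83)]
->(0.406,0.162,0.013) d [ 0.001 -0.001  0.309] r [ 0.001 -0.     0.037] yaw now 13.3
->(0.406,0.162,0.013) d [ 0.001 -0.001  0.309] r [ 0.001 -0.     0.   ] yaw now 13.3
```

View pics/w3.png

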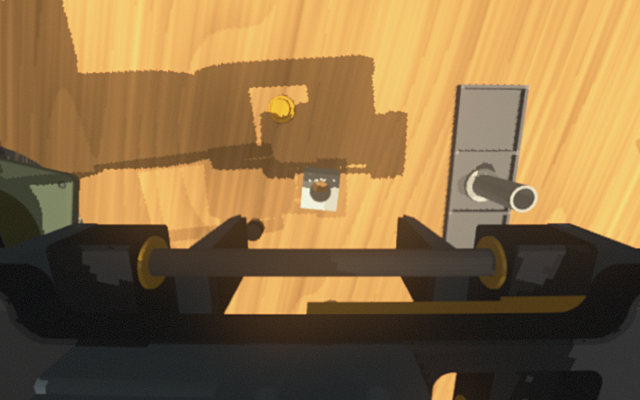

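The block's top face is at (320,190), rotated about 4.6° clockwise from the jaws, giving a block yaw of about 8.7° as the top mask said. The slim sleeve stands in the middle compartment. I'll turn, descend and grip.

Emit:
drive_tool([
  {"dx": 0, "dy": 0, "dz": 0.1, "rx": 0, "ry": 0, "rz": 0.05, "hand": 0},
  {"dx": 0, "dy": -0.001, "dz": 0.2, "rx": 0, "ry": 0, "rz": 0.05, "hand": 0},
  {"dx": 0, "dy": -0.001, "dz": 0.27, "rx": 0, "ry": 0, "rz": 0.05, "hand": 0},
  {"dx": 0, "dy": -0.001, "dz": 0.312, "rx": 0, "ry": 0, "rz": 0.05, "hand": 0},
  {"dx": 0, "dy": -0.001, "dz": 0.312, "rx": 0, "ry": 0, "rz": 0.05, "hand": 0},
  {"dx": 0, "dy": -0.001, "dz": 0.312, "rx": 0, "ry": 0, "rz": 0.05, "hand": 255},
  {"dx": 0, "dy": -0.001, "dz": 0.312, "rx": 0, "ry": 0, "rz": 0.05, "hand": 255},
  {"dx": 0, "dy": -0.001, "dz": 0.312, "rx": 0, "ry": 0, "rz": 0.05, "hand": 255},
  {"dx": 0, "dy": -0.001, "dz": 0.312, "rx": 0, "ry": 0, "rz": 0.05, "hand": 255},
  {"dx": 0, "dy": -0.001, "dz": 0.312, "rx": 0, "ry": 0, "rz": 0.05, "hand": 255},
  {"dx": 0, "dy": -0.001, "dz": 0.312, "rx": 0, "ry": 0, "rz": 0.05, "hand": 255},
  {"dx": 0, "dy": -0.001, "dz": 0.312, "rx": 0, "ry": 0, "rz": 0.05, "hand": 255},
])

```text
time: 8.8
position: [0.4062, 0.1612, 0.0114]
ee_rot: [0.651, 0.76, 0.0, 0.0]
ft_force: [-1.3, -0.3, 3.7]
width: 0.437
```

Run:
```python
from h import *
go(.5837,.2865,.0165,13.3)
```

```text
->(0.584,0.286,0.017) d [ 0.161  0.324 -0.008] r [ 0.   -0.   -0.05] yaw now 8.8
```

Emit:
drive_tool([
  {"dx": 0, "dy": 0, "dz": -0.1, "rx": 0, "ry": 0, "rz": 0, "hand": 255},
  {"dx": 0.04, "dy": 0.08, "dz": -0.12, "rx": 0, "ry": 0, "rz": -0.05, "hand": 255},
  {"dx": 0.09, "dy": 0.16, "dz": -0.12, "rx": 0, "ry": 0, "rz": -0.05, "hand": 255},
  {"dx": 0.13, "dy": 0.24, "dz": -0.12, "rx": 0, "ry": 0, "rz": -0.05, "hand": 255},
  {"dx": 0.161, "dy": 0.324, "dz": -0.12, "rx": 0, "ry": 0, "rz": -0.05, "hand": 255},
  {"dx": 0.161, "dy": 0.324, "dz": -0.12, "rx": 0, "ry": 0, "rz": -0.05, "hand": 255},
  {"dx": 0.161, "dy": 0.324, "dz": -0.05, "rx": 0, "ry": 0, "rz": -0.05, "hand": 255},
  {"dx": 0.161, "dy": 0.324, "dz": -0.02, "rx": 0, "ry": 0, "rz": -0.05, "hand": 255},
  {"dx": 0.161, "dy": 0.324, "dz": -0.01, "rx": 0, "ry": 0, "rz": -0.05, "hand": 255},
  {"dx": 0.161, "dy": 0.324, "dz": -0.0075, "rx": 0, "ry": 0, "rz": -0.05, "hand": 255},
  {"dx": 0.161, "dy": 0.324, "dz": -0.0075, "rx": 0, "ry": 0, "rz": -0.05, "hand": 255},
])

```text
time: 10.18
position: [0.5841, 0.2869, 0.0173]
ee_rot: [0.62, 0.784, 0.001, 0.001]
ft_force: [-0.3, 0.3, -0.6]
width: 0.436
```

Emit:
drive_tool([
  {"dx": 0, "dy": 0, "dz": 0.002, "rx": 0, "ry": 0, "rz": 0, "hand": 255},
  {"dx": 0, "dy": 0, "dz": 0.002, "rx": 0, "ry": 0, "rz": 0, "hand": 0},
  {"dx": 0, "dy": 0, "dz": 0.002, "rx": 0, "ry": 0, "rz": 0, "hand": 0},
  {"dx": 0, "dy": 0, "dz": 0.002, "rx": 0, "ry": 0, "rz": 0, "hand": 0},
  {"dx": 0, "dy": 0, "dz": -0.1, "rx": 0, "ry": 0, "rz": 0, "hand": 0},
  {"dx": 0, "dy": 0, "dz": -0.2, "rx": 0, "ry": 0, "rz": 0, "hand": 0},
  {"dx": 0, "dy": 0, "dz": -0.3, "rx": 0, "ry": 0, "rz": 0, "hand": 0},
  {"dx": -0.1, "dy": -0.06, "dz": -0.305, "rx": 0, "ry": 0, "rz": 0, "hand": 0},
  {"dx": -0.2, "dy": -0.12, "dz": -0.305, "rx": 0, "ry": 0, "rz": 0, "hand": 0},
  {"dx": -0.3, "dy": -0.18, "dz": -0.305, "rx": 0, "ry": 0, "rz": 0, "hand": 0},
  {"dx": -0.4, "dy": -0.24, "dz": -0.305, "rx": 0, "ry": 0, "rz": 0, "hand": 0},
  {"dx": -0.45, "dy": -0.27, "dz": -0.305, "rx": 0, "ry": 0, "rz": 0, "hand": 0},
])

```text
time: 11.68
position: [0.4883, -0.0128, 0.2]
ee_rot: [0.62, 0.785, 0.001, 0.001]
ft_force: [0.1, -0.3, 0.3]
width: 0.995
```

Run:
```python
from h import *
p=cams.read_camera('top')
for n in ['plug_mid','block_mid','slim_sleeve_mid']: print(n,[(np.round(d['xyz'],3),round(d['confidence'],2)) for d in nets.place_of(n,p)[:3]])
go(.446,-.170,.2,13.3)
```

```text
plug_mid [(array([ 0.445, -0.17 ,  0.031]), 0.71)]
block_mid [(array([0.585, 0.285, 0.03 ]), 0.71), (array([ 0.447, -0.172,  0.03 ]), 0.36)]
slim_sleeve_mid [(array([0.604, 0.213, 0.045]), 0.75)]
->(0.446,-0.170,0.200) d [-0.24  -0.13  -0.001] r [ 0.002 -0.001 -0.001] yaw now 13.2
```

Emit:
drive_tool([
  {"dx": -0.1, "dy": -0.05, "dz": 0, "rx": 0, "ry": 0, "rz": 0, "hand": 0},
  {"dx": -0.18, "dy": -0.1, "dz": 0, "rx": 0, "ry": 0, "rz": 0, "hand": 0},
  {"dx": -0.24, "dy": -0.13, "dz": 0, "rx": 0, "ry": 0, "rz": 0, "hand": 0},
  {"dx": -0.24, "dy": -0.13, "dz": 0.1, "rx": 0, "ry": 0, "rz": 0, "hand": 0},
  {"dx": -0.24, "dy": -0.13, "dz": 0.2, "rx": 0, "ry": 0, "rz": 0, "hand": 0},
  {"dx": -0.24, "dy": -0.13, "dz": 0.27, "rx": 0, "ry": 0, "rz": 0, "hand": 0},
  {"dx": -0.24, "dy": -0.13, "dz": 0.3, "rx": 0, "ry": 0, "rz": 0, "hand": 0},
  {"dx": -0.24, "dy": -0.13, "dz": 0.3, "rx": 0, "ry": 0, "rz": 0, "hand": 255},
  {"dx": -0.24, "dy": -0.13, "dz": 0.3, "rx": 0, "ry": 0, "rz": 0, "hand": 255},
  {"dx": -0.24, "dy": -0.13, "dz": 0.3, "rx": 0, "ry": 0, "rz": 0, "hand": 255},
  {"dx": -0.24, "dy": -0.13, "dz": 0.3, "rx": 0, "ry": 0, "rz": 0, "hand": 255},
  {"dx": -0.24, "dy": -0.13, "dz": 0.3, "rx": 0, "ry": 0, "rz": 0, "hand": 255},
])

```text
time: 13.38
position: [0.4467, -0.1696, 0.0201]
ee_rot: [0.621, 0.784, 0.002, 0.001]
ft_force: [0.3, 1.0, 0.3]
width: 0.479
```

Run:
```python
from h import *
o=readout.get_obs();go(.6187,.1385,o['position'][2]+.0043,13.3)
```

```text
->(0.619,0.139,0.024) d [ 0.435  0.396 -0.005] r [ 0.003 -0.    -0.001] yaw now 13.2
```

Opening is 43.6 mm where the 24 mm shank should give 0.26, so the jaws may still be closing. I'll hold and recheck.

Emit:
drive_tool([
  {"dx": 0, "dy": 0, "dz": 0, "rx": 0, "ry": 0, "rz": 0, "hand": 255},
  {"dx": 0, "dy": 0, "dz": 0, "rx": 0, "ry": 0, "rz": 0, "hand": 255},
  {"dx": 0, "dy": 0, "dz": 0, "rx": 0, "ry": 0, "rz": 0, "hand": 255},
])

```text
time: 13.75
position: [0.446, -0.1696, 0.0201]
ee_rot: [0.621, 0.784, 0.002, 0.001]
ft_force: [-2.4, 0.0, 3.0]
width: 0.261
```

Opening is now 23.8 mm, matching the shank. I'll carry it high over the bench to the y− end of tray3.

Emit:
drive_tool([
  {"dx": 0, "dy": 0, "dz": -0.1, "rx": 0, "ry": 0, "rz": 0, "hand": 255},
  {"dx": 0, "dy": 0, "dz": -0.2, "rx": 0, "ry": 0, "rz": 0, "hand": 255},
  {"dx": 0.06, "dy": 0.06, "dz": -0.25, "rx": 0, "ry": 0, "rz": 0, "hand": 255},
  {"dx": 0.13, "dy": 0.12, "dz": -0.25, "rx": 0, "ry": 0, "rz": 0, "hand": 255},
  {"dx": 0.2, "dy": 0.18, "dz": -0.25, "rx": 0, "ry": 0, "rz": 0, "hand": 255},
  {"dx": 0.27, "dy": 0.24, "dz": -0.25, "rx": 0, "ry": 0, "rz": 0, "hand": 255},
  {"dx": 0.34, "dy": 0.31, "dz": -0.25, "rx": 0, "ry": 0, "rz": 0, "hand": 255},
  {"dx": 0.4, "dy": 0.36, "dz": -0.25, "rx": 0, "ry": 0, "rz": 0, "hand": 255},
  {"dx": 0.435, "dy": 0.396, "dz": -0.25, "rx": 0, "ry": 0, "rz": 0, "hand": 255},
  {"dx": 0.435, "dy": 0.396, "dz": -0.25, "rx": 0, "ry": 0, "rz": 0, "hand": 255},
])

```text
time: 15.0
position: [0.618, 0.1406, 0.1698]
ee_rot: [0.62, 0.784, 0.002, 0.0]
ft_force: [-0.5, -0.9, -1.6]
width: 0.258
```

Run:
```python
from h import *
go(.6187,.1385,.0242,13.3)
```

```text
->(0.619,0.139,0.024) d [-0.004 -0.     0.243] r [ 0.002 -0.001  0.   ] yaw now 13.3
```

Emit:
drive_tool([
  {"dx": -0.004, "dy": 0, "dz": 0.1, "rx": 0.002, "ry": 0, "rz": 0, "hand": 255},
  {"dx": -0.004, "dy": 0, "dz": 0.19, "rx": 0.002, "ry": 0, "rz": 0, "hand": 255},
  {"dx": -0.004, "dy": 0, "dz": 0.22, "rx": 0.002, "ry": 0, "rz": 0, "hand": 255},
  {"dx": -0.004, "dy": 0, "dz": 0.235, "rx": 0.002, "ry": 0, "rz": 0, "hand": 255},
  {"dx": -0.004, "dy": 0, "dz": 0.243, "rx": 0.002, "ry": 0, "rz": 0, "hand": 255},
  {"dx": -0.004, "dy": 0, "dz": 0.243, "rx": 0.002, "ry": 0, "rz": 0, "hand": 255},
  {"dx": -0.004, "dy": 0, "dz": 0.243, "rx": 0.002, "ry": 0, "rz": 0, "hand": 255},
])

```text
time: 15.88
position: [0.6198, 0.1387, 0.0253]
ee_rot: [0.62, 0.784, 0.001, 0.0]
ft_force: [1.0, -0.1, -2.4]
width: 0.254
```

Emit:
drive_tool([
  {"dx": 0, "dy": 0, "dz": 0.0015, "rx": 0, "ry": 0, "rz": 0, "hand": 255},
  {"dx": 0, "dy": 0, "dz": 0.0015, "rx": 0, "ry": 0, "rz": 0, "hand": 0},
  {"dx": 0, "dy": 0, "dz": 0.0015, "rx": 0, "ry": 0, "rz": 0, "hand": 0},
  {"dx": 0, "dy": 0, "dz": 0.0015, "rx": 0, "ry": 0, "rz": 0, "hand": 0},
  {"dx": 0, "dy": 0, "dz": -0.1, "rx": 0, "ry": 0, "rz": 0, "hand": 0},
  {"dx": 0, "dy": 0, "dz": -0.2, "rx": 0, "ry": 0, "rz": 0, "hand": 0},
  {"dx": 0, "dy": 0, "dz": -0.28, "rx": 0, "ry": 0, "rz": 0, "hand": 0},
  {"dx": -0.05, "dy": -0.08, "dz": -0.29, "rx": 0, "ry": 0, "rz": 0.1, "hand": 0},
  {"dx": -0.1, "dy": -0.16, "dz": -0.29, "rx": 0, "ry": 0, "rz": 0.2, "hand": 0},
  {"dx": -0.15, "dy": -0.24, "dz": -0.29, "rx": 0, "ry": 0, "rz": 0.256, "hand": 0},
  {"dx": -0.201, "dy": -0.323, "dz": -0.29, "rx": 0, "ry": 0, "rz": 0.256, "hand": 0},
  {"dx": -0.201, "dy": -0.323, "dz": -0.29, "rx": 0, "ry": 0, "rz": 0.256, "hand": 0},
])

```text
time: 17.38
position: [0.4559, -0.0254, 0.199]
ee_rot: [0.766, 0.643, 0.001, -0.0]
ft_force: [0.6, -0.6, -0.2]
width: 0.998
```

Run:
```python
from h import *
p=cams.read_camera('wrist');save(p,'w4')
for n in ['bush_mid','plug_mid','tray3']: print(n,[(np.round(d['xyz'],3),round(d['confidence'],2)) for d in nets.place_of(n,p)[:3]])
go(.459,-.023,.012,-9.7)
```

```text
bush_mid [(array([ 0.461, -0.027,  0.028]), 0.84)]
plug_mid [(array([0.622, 0.134, 0.037]), 0.67)]
tray3 [(array([ 0.566, -0.205, -0.   ]), 0.94)]
->(0.459,-0.023,0.012) d [-0.001 -0.002  0.312] r [ 0.002 -0.002  0.   ] yaw now -9.7
```

View pics/w4.png

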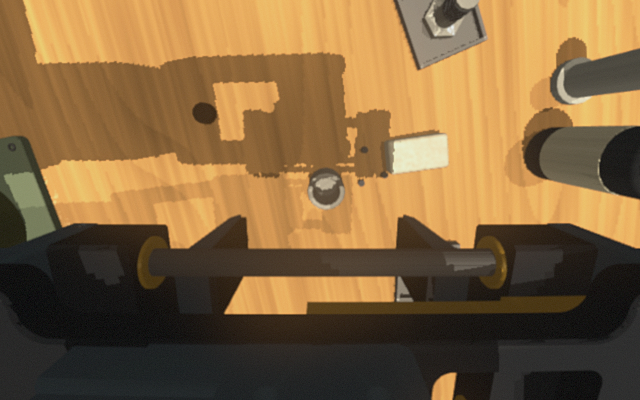

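The bush is at (326,188). The white box's left edge is about 75 mm to its right, clear of the fingers, and small dots lie beside the bush, so I'll grip a little higher (TCP 0.018). The plug stands in the tray at (448,15).

Emit:
drive_tool([
  {"dx": -0.003, "dy": 0, "dz": 0.1, "rx": 0.002, "ry": -0.002, "rz": 0, "hand": 0},
  {"dx": -0.003, "dy": 0, "dz": 0.2, "rx": 0.002, "ry": -0.002, "rz": 0, "hand": 0},
  {"dx": -0.003, "dy": 0, "dz": 0.27, "rx": 0.002, "ry": -0.002, "rz": 0, "hand": 0},
  {"dx": -0.003, "dy": 0, "dz": 0.302, "rx": 0.002, "ry": -0.002, "rz": 0, "hand": 0},
  {"dx": -0.003, "dy": 0, "dz": 0.302, "rx": 0.002, "ry": -0.002, "rz": 0, "hand": 0},
  {"dx": -0.003, "dy": 0, "dz": 0.302, "rx": 0.002, "ry": -0.002, "rz": 0, "hand": 255},
  {"dx": -0.003, "dy": 0, "dz": 0.302, "rx": 0.002, "ry": -0.002, "rz": 0, "hand": 255},
  {"dx": -0.003, "dy": 0, "dz": 0.302, "rx": 0.002, "ry": -0.002, "rz": 0, "hand": 255},
  {"dx": -0.003, "dy": 0, "dz": 0.302, "rx": 0.002, "ry": -0.002, "rz": 0, "hand": 255},
  {"dx": -0.003, "dy": 0, "dz": 0.302, "rx": 0.002, "ry": -0.002, "rz": 0, "hand": 255},
  {"dx": -0.003, "dy": 0, "dz": 0.302, "rx": 0.002, "ry": -0.002, "rz": 0, "hand": 255},
  {"dx": -0.003, "dy": 0, "dz": 0.302, "rx": 0.002, "ry": -0.002, "rz": 0, "hand": 255},
])

```text
time: 19.08
position: [0.4603, -0.0246, 0.018]
ee_rot: [0.764, 0.645, -0.0, 0.0]
ft_force: [-0.1, -0.2, 1.9]
width: 0.452
```

Run:
```python
from h import *
o=readout.get_obs();go(.5738,-.1645,o['position'][2]+.004,-9.7)
```

```text
->(0.574,-0.165,0.022) d [-0.198  0.226 -0.007] r [-0.  0.  0.] yaw now -9.7
```

Emit:
drive_tool([
  {"dx": 0, "dy": 0, "dz": -0.08, "rx": 0, "ry": 0, "rz": 0, "hand": 255},
  {"dx": 0, "dy": 0, "dz": -0.16, "rx": 0, "ry": 0, "rz": 0, "hand": 255},
  {"dx": -0.07, "dy": 0.07, "dz": -0.16, "rx": 0, "ry": 0, "rz": 0, "hand": 255},
  {"dx": -0.13, "dy": 0.15, "dz": -0.16, "rx": 0, "ry": 0, "rz": 0, "hand": 255},
  {"dx": -0.198, "dy": 0.226, "dz": -0.16, "rx": 0, "ry": 0, "rz": 0, "hand": 255},
  {"dx": -0.198, "dy": 0.226, "dz": -0.13, "rx": 0, "ry": 0, "rz": 0, "hand": 255},
  {"dx": -0.198, "dy": 0.226, "dz": -0.07, "rx": 0, "ry": 0, "rz": 0, "hand": 255},
  {"dx": -0.198, "dy": 0.226, "dz": -0.03, "rx": 0, "ry": 0, "rz": 0, "hand": 255},
  {"dx": -0.198, "dy": 0.226, "dz": -0.012, "rx": 0, "ry": 0, "rz": 0, "hand": 255},
  {"dx": -0.198, "dy": 0.226, "dz": -0.007, "rx": 0, "ry": 0, "rz": 0, "hand": 255},
  {"dx": -0.198, "dy": 0.226, "dz": -0.007, "rx": 0, "ry": 0, "rz": 0, "hand": 255},
  {"dx": -0.198, "dy": 0.226, "dz": -0.007, "rx": 0, "ry": 0, "rz": 0, "hand": 255},
])

```text
time: 20.58
position: [0.5748, -0.1646, 0.0231]
ee_rot: [0.764, 0.645, 0.0, 0.001]
ft_force: [-0.4, -0.1, -1.3]
width: 0.452
```

Run:
```python
from h import *
go(.5738,-.1645,.022,-9.7);go(.406,-.319,.2,-9.7)
```

```text
->(0.574,-0.165,0.022) d [-0.    -0.002  0.002] r [0.001 0.001 0.   ] yaw now -9.7
->(0.406,-0.319,0.200) d [-0.301 -0.234 -0.295] r [0.001 0.001 0.   ] yaw now -9.7
```

Emit:
drive_tool([
  {"dx": 0, "dy": -0.002, "dz": 0.0015, "rx": 0, "ry": 0, "rz": 0, "hand": 255},
  {"dx": 0, "dy": -0.002, "dz": 0.0015, "rx": 0, "ry": 0, "rz": 0, "hand": 0},
  {"dx": 0, "dy": -0.002, "dz": 0.0015, "rx": 0, "ry": 0, "rz": 0, "hand": 0},
  {"dx": 0, "dy": -0.002, "dz": 0.0015, "rx": 0, "ry": 0, "rz": 0, "hand": 0},
  {"dx": 0, "dy": 0, "dz": -0.1, "rx": 0, "ry": 0, "rz": 0, "hand": 0},
  {"dx": 0, "dy": 0, "dz": -0.2, "rx": 0, "ry": 0, "rz": 0, "hand": 0},
  {"dx": -0.06, "dy": -0.05, "dz": -0.28, "rx": 0, "ry": 0, "rz": 0, "hand": 0},
  {"dx": -0.13, "dy": -0.1, "dz": -0.295, "rx": 0, "ry": 0, "rz": 0, "hand": 0},
  {"dx": -0.2, "dy": -0.16, "dz": -0.295, "rx": 0, "ry": 0, "rz": 0, "hand": 0},
  {"dx": -0.26, "dy": -0.2, "dz": -0.295, "rx": 0, "ry": 0, "rz": 0, "hand": 0},
  {"dx": -0.301, "dy": -0.234, "dz": -0.295, "rx": 0.001, "ry": 0.001, "rz": 0, "hand": 0},
  {"dx": -0.301, "dy": -0.234, "dz": -0.295, "rx": 0.001, "ry": 0.001, "rz": 0, "hand": 0},
])

```text
time: 22.08
position: [0.4044, -0.3199, 0.2001]
ee_rot: [0.765, 0.644, 0.0, 0.0]
ft_force: [0.6, 0.5, -0.7]
width: 1.003
```

Run:
```python
from h import *
p=cams.read_camera('wrist');save(p,'w5')
for n in ['stout_sleeve_mid','bush_mid','tray2']: print(n,[(np.round(d['xyz'],3),round(d['confidence'],2)) for d in nets.place_of(n,p)[:3]])
go(.406,-.319,.018,-9.7)
```

```text
stout_sleeve_mid [(array([ 0.404, -0.322,  0.027]), 0.85)]
bush_mid [(array([ 0.574, -0.167,  0.03 ]), 0.73)]
tray2 []
->(0.406,-0.319,0.018) d [-0.002 -0.001  0.303] r [ 0.001 -0.001  0.001] yaw now -9.6
```

View pics/w5.png

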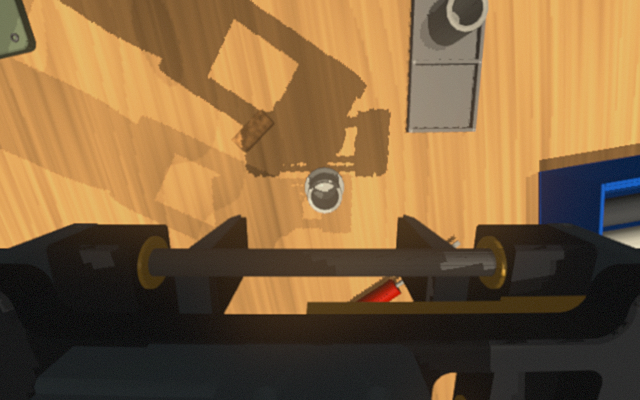

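The stout sleeve is at (324,190), centred, and the wood chip at (253,131) is clear of the fingers. The bush stands in its compartment at (455,15).

Emit:
drive_tool([
  {"dx": -0.003, "dy": -0.001, "dz": 0.1, "rx": 0, "ry": 0, "rz": 0, "hand": 0},
  {"dx": -0.003, "dy": -0.001, "dz": 0.2, "rx": 0, "ry": 0, "rz": 0, "hand": 0},
  {"dx": -0.003, "dy": -0.001, "dz": 0.27, "rx": 0, "ry": 0, "rz": 0, "hand": 0},
  {"dx": -0.003, "dy": -0.001, "dz": 0.303, "rx": 0, "ry": 0, "rz": 0, "hand": 0},
  {"dx": -0.003, "dy": -0.001, "dz": 0.303, "rx": 0, "ry": 0, "rz": 0, "hand": 0},
  {"dx": -0.003, "dy": -0.001, "dz": 0.303, "rx": 0, "ry": 0, "rz": 0, "hand": 255},
  {"dx": -0.003, "dy": -0.001, "dz": 0.303, "rx": 0, "ry": 0, "rz": 0, "hand": 255},
  {"dx": -0.003, "dy": -0.001, "dz": 0.303, "rx": 0, "ry": 0, "rz": 0, "hand": 255},
  {"dx": -0.003, "dy": -0.001, "dz": 0.303, "rx": 0, "ry": 0, "rz": 0, "hand": 255},
  {"dx": -0.003, "dy": -0.001, "dz": 0.303, "rx": 0, "ry": 0, "rz": 0, "hand": 255},
  {"dx": -0.003, "dy": -0.001, "dz": 0.303, "rx": 0, "ry": 0, "rz": 0, "hand": 255},
  {"dx": -0.003, "dy": -0.001, "dz": 0.303, "rx": 0, "ry": 0, "rz": 0, "hand": 255},
])

```text
time: 23.78
position: [0.4061, -0.32, 0.0183]
ee_rot: [0.764, 0.645, 0.001, 0.0]
ft_force: [0.4, -0.4, 1.3]
width: 0.418
```

Run:
```python
from h import *
o=readout.get_obs();go(.562,-.239,o['position'][2]+.004,-9.7)
```

```text
->(0.562,-0.239,0.022) d [ 0.177  0.234 -0.006] r [ 0.001 -0.     0.001] yaw now -9.6
```

Emit:
drive_tool([
  {"dx": 0, "dy": 0, "dz": -0.08, "rx": 0, "ry": 0, "rz": 0, "hand": 255},
  {"dx": 0, "dy": 0, "dz": -0.16, "rx": 0, "ry": 0, "rz": 0, "hand": 255},
  {"dx": 0.06, "dy": 0.08, "dz": -0.16, "rx": 0, "ry": 0, "rz": 0, "hand": 255},
  {"dx": 0.12, "dy": 0.16, "dz": -0.16, "rx": 0, "ry": 0, "rz": 0, "hand": 255},
  {"dx": 0.177, "dy": 0.234, "dz": -0.16, "rx": 0, "ry": 0, "rz": 0, "hand": 255},
  {"dx": 0.177, "dy": 0.234, "dz": -0.13, "rx": 0, "ry": 0, "rz": 0, "hand": 255},
  {"dx": 0.177, "dy": 0.234, "dz": -0.07, "rx": 0, "ry": 0, "rz": 0, "hand": 255},
  {"dx": 0.177, "dy": 0.234, "dz": -0.03, "rx": 0, "ry": 0, "rz": 0, "hand": 255},
  {"dx": 0.177, "dy": 0.234, "dz": -0.012, "rx": 0, "ry": 0, "rz": 0, "hand": 255},
  {"dx": 0.177, "dy": 0.234, "dz": -0.006, "rx": 0, "ry": 0, "rz": 0, "hand": 255},
  {"dx": 0.177, "dy": 0.234, "dz": -0.006, "rx": 0, "ry": 0, "rz": 0, "hand": 255},
  {"dx": 0.177, "dy": 0.234, "dz": -0.006, "rx": 0, "ry": 0, "rz": 0, "hand": 255},
])

```text
time: 25.28
position: [0.5629, -0.2392, 0.023]
ee_rot: [0.764, 0.645, 0.001, 0.001]
ft_force: [0.1, -0.2, -1.5]
width: 0.415
```

Run:
```python
from h import *
go(.562,-.239,.022,-9.7)
```

```text
->(0.562,-0.239,0.022) d [ 0.    -0.002  0.002] r [ 0.002 -0.     0.001] yaw now -9.6
```

Release, rise, and back away to leave a clear view.

Emit:
drive_tool([
  {"dx": 0, "dy": -0.001, "dz": 0.0015, "rx": 0, "ry": 0, "rz": 0, "hand": 255},
  {"dx": 0, "dy": -0.001, "dz": 0.0015, "rx": 0, "ry": 0, "rz": 0, "hand": 0},
  {"dx": 0, "dy": -0.001, "dz": 0.0015, "rx": 0, "ry": 0, "rz": 0, "hand": 0},
  {"dx": 0, "dy": -0.001, "dz": 0.0015, "rx": 0, "ry": 0, "rz": 0, "hand": 0},
  {"dx": 0, "dy": 0, "dz": -0.1, "rx": 0, "ry": 0, "rz": 0, "hand": 0},
  {"dx": 0, "dy": 0, "dz": -0.2, "rx": 0, "ry": 0, "rz": 0, "hand": 0},
  {"dx": 0, "dy": -0.08, "dz": -0.28, "rx": 0, "ry": 0, "rz": 0, "hand": 0},
  {"dx": 0, "dy": -0.18, "dz": -0.3, "rx": 0, "ry": 0, "rz": 0, "hand": 0},
  {"dx": 0, "dy": -0.28, "dz": -0.3, "rx": 0, "ry": 0, "rz": 0, "hand": 0},
  {"dx": 0, "dy": -0.3, "dz": -0.3, "rx": 0, "ry": 0, "rz": 0, "hand": 0},
])

```text
time: 26.52
position: [0.3813, -0.2078, 0.2027]
ee_rot: [0.764, 0.645, 0.001, 0.001]
ft_force: [0.1, 0.1, 0.2]
width: 1.001
```

Run:
```python
from h import *
T={'slim_sleeve_mid':(.601,.2125,13.3),'block_mid':(.601,.2125,13.3),'plug_mid':(.601,.2125,13.3),'stout_sleeve_mid':(.568,-.2015,-9.7),'bush_mid':(.568,-.2015,-9.7)}
for c in ['top','side']:
    p=cams.read_camera(c);save(p,c+'9')
    for n in N[:7]:
        for d in nets.place_of(n,p)[:2]:
            v=d['xyz'];s=''
            if n in T:
                t=T[n];s=R.from_euler('z',-t[2],degrees=True).apply([v[0]-t[0],v[1]-t[1],v[2]]).round(3)
            print(c,n,np.round(v,3),s,round(d['confidence'],2))
a=cv2.imread('pics/top9.png')[140:240,180:460];b=cv2.imread('pics/side9.png')[120:380,200:440]
cv2.imwrite('pics/f.png',np.vstack([cv2.resize(a,(700,250)),cv2.resize(b,(700,350))[:, :]]))
cv2.imwrite('pics/f.png',np.hstack([cv2.resize(a,(448,160)),np.zeros((160,0,3),np.uint8)]) if 0 else cv2.imread('pics/f.png'))
```

```text
top slim_sleeve_mid [0.606 0.213 0.046] [ 0.005 -0.001  0.046] 0.62
top stout_sleeve_mid [ 0.56  -0.236  0.036] [-0.002 -0.036  0.036] 0.65
top bush_mid [ 0.576 -0.161  0.032] [0.001 0.041 0.032] 0.74
top block_mid [0.588 0.287 0.029] [0.004 0.076 0.029] 0.86
top plug_mid [0.626 0.139 0.034] [ 0.007 -0.077  0.034] 0.46
top tray3 [0.603 0.21  0.002]  0.85
top tray3 [ 0.57  -0.204 -0.   ]  0.58
top tray2 [0.603 0.21  0.002]  0.85
top tray2 [ 0.57  -0.204 -0.   ]  0.58
side slim_sleeve_mid [0.6   0.21  0.048] [-0.001 -0.003  0.048] 0.74
side stout_sleeve_mid [ 0.562 -0.242  0.036] [ 0.001 -0.041  0.036] 0.58
side bush_mid [ 0.573 -0.165  0.03 ] [-0.001  0.037  0.03 ] 0.81
side block_mid [0.586 0.292 0.028] [0.003 0.08  0.028] 0.84
side block_mid [ 0.605  0.214 -0.004] [ 0.004  0.001 -0.004] 0.17
side plug_mid [0.621 0.14  0.034] [ 0.003 -0.075  0.034] 0.79
side tray3 [ 0.604  0.212 -0.002]  0.89
side tray3 [ 0.568 -0.201 -0.   ]  0.82
side tray2 [ 0.604  0.212 -0.002]  0.89
side tray2 [ 0.568 -0.201 -0.   ]  0.82
```

View pics/f.png

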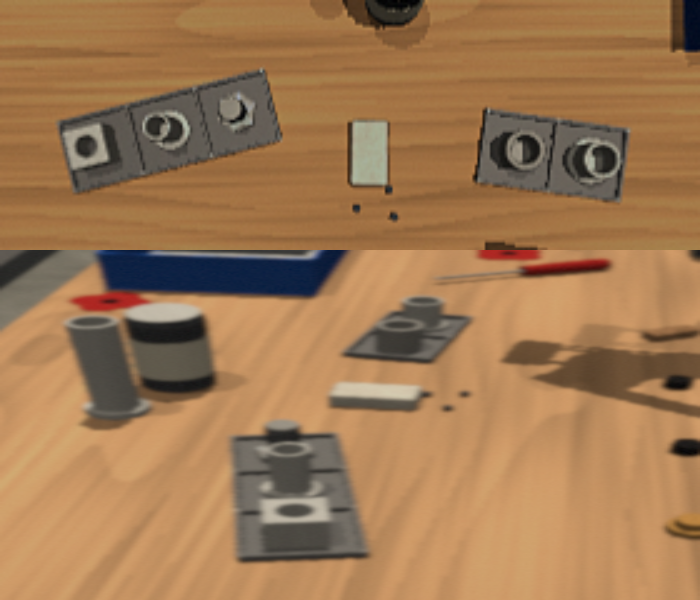

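The picture shows all five upright in their own compartments: block (85,147), slim (165,128), plug (235,110), bush (523,150) and stout (598,158). Both bystanders are standing. Handing in.

```bash
python3 -c "
from station import order;print(order.hand_in())"
```

```text
the job is handed in; nothing more can be done
None
```

I made up both kits and handed the job in with the arm clear, at about 27 s of the 131 s allowed; the hand-in itself gives no verdict.

- **Three-compartment tray:** the slim sleeve is in the middle, the block in the +y end and the plug in the −y end.
- **Two-compartment tray:** the bush is in the +y compartment and the stout sleeve in the −y one.

- **Position and height:** the last top and side checks put every fitting within about 7 mm of its compartment centre, against the 20 mm limit. All heights fit standing on the tray floor.
- **Upright and bystanders:** all five fittings look upright in the pictures. The spray can and tall tube were not knocked over.

- **Refused call:** the first move call was refused and nothing moved; it went through once every row gave all the numbers.
- **Plug grip:** it first read 43.6 mm because the fingers were still closing. After a short hold it read 23.8 mm on the 24 mm shank.
- **Camera disagreement:** the top and side cameras differed by up to about 6 mm, roughly their stated accuracy.

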